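# Turn the leaf of the hive finish sample book

### The job

The top wooden leaf of the hive finish sample book stands a little ajar over the page stack on the robot's right. With the fingers only pushing it from underneath, never pinching it, turn the leaf over the book's spine and press it gently down until it lies flat on the left page stack, its painted green and blue side up. Don't slam it, leave the jar, the tin and the wooden block by the book where they are, and finish clear of everything.

Things in the scene. Friction and masses are not known exactly. Their poses are not given: they have to be found in the camera images.
- book: Sample book, fixed: base board 220 (x) x 200 (y) x 12 mm and two page stacks, right and left, each 92 x 176 mm, at 16 to 108 mm either side of the spine, top 36 mm above the table. Origin: centre of its underside, on the table under the spine. x axis: from the right stack over the spine to the left one (0.95 to 1.55 rad left of straight ahead); y along the spine; z up.
- spine (a point): Middle of the hinge line (steel rod along the book's y axis), 40 mm above the table. Its two end posts, at y = +-96 mm, are 14 mm along x, 8 mm along y and reach 48 mm above the table.
- leaf (a joint): Angle of the leaf about the spine, rad. 0: level over the right stack (book's -x side); 1.57: upright; 3.14: flat over the left stack (end stop). Starts 0.1 to 0.4. The hinge is stiff (about 0.16 N m of friction): the leaf stays at any angle where it is left and needs 1 to 3 N at its free edge to turn. Leaf: rigid wood, 0.12 kg, brown samples on top at first, green and blue ones underneath.
- leaf_edge (a point): Middle of the leaf's free edge, at mid-thickness, 140 mm from the hinge line. The leaf is 180 mm wide along the spine and 5 mm thick; at first it overhangs the right page stack by 32 mm and the base board by 30 mm, with open space under the edge down to the table. x axis: in the leaf, from the free edge to the spine; z: normal of the brown side.
- honey_jar: Amber jar with a brass-coloured lid, 62 mm across, 95 mm tall, standing loose 0.2 m beyond the spine, past the left page stack. Origin: centre of its underside. A bystander.
- wax_tin: Steel tin with a white lid and a green label, 68 mm across, 60 mm tall, standing loose 0.2 m beyond the spine, past the left page stack. Origin: centre of its underside. A bystander.
- wood_block: Light wooden block 70 x 35 x 30 mm, loose beside the right page stack, by the book's -y end. Origin: centre of its underside. A bystander.

How it is judged:
By the outcome, as a careful person would: the job done as asked, in the order asked, and still so for the second after the job is handed in, with the robot touching nothing.
It also fails if it takes over 48 s, if anything falls off the work surface, if the arm or the gripper's body presses on something with over 40 N, if the wrist force passes 120 N, or if a joint passes its speed limit or range.

### The arm

A 7-joint arm with a two-finger parallel gripper is mounted at the origin on the work surface. World frame = base frame: x ahead of the robot, y to its left, z up, the work surface at z = 0. Lengths are in m, angles in rad, forces in N, time in s.
With the tool pointing down it reaches from about 0.4 to 0.9 m from the base axis. Payload 5.5 kg.
Tool frame: the origin (TCP) lies at the very end of the fingers, on their centre line; the grasp point (between the pads) lies 19 mm behind it; z points along the fingers, y is the line along which they close (so a half turn about z gives the same grasp; the last joint's range is limited). The gripper opens to 92 mm and grips with 3 to 60 N. Pads are 19 mm wide; open, the fingers measure 130 mm over their backs; the gripper's body (75 mm by 190 mm) begins 47 mm behind the grasp point.
Start: joints at [-0.918, 0.501, -0.427, 1.55, 0.221, 1.138, -0.21], TCP at [0.247, 0.601, 0.227] pointing down, gripper open.
Joint ranges: [-2.88, 2.88], [-0.31, 2.03], [-1.54, 1.56], [0.2, 2.42], [-1.41, 4.55], [0.19, 2.02], [-2.57, 2.57]. Speed limits (rad/s): [2.57, 2.57, 3.14, 3.14, 3.14, 3.14, 3.14].

### API

Orientations are given as [roll, pitch, yaw] about the fixed x, y, z axes, in that order (R = Rz(yaw) Ry(pitch) Rx(roll)).
In Python, from bench import robot gives the robot as it stands. Calls block until the motion is done:
- robot.move_to(position, orientation): joint-space move of the TCP to a pose.
- robot.movel(position, ori=None, max_speed=0.15): straight line of the TCP; ori=None keeps the orientation; max_speed is the mean speed in m/s.
- robot.movej(angles): joint-space move.
- robot.grip(opening, strength=None): finger opening in m; strength is the grip in N (None keeps the last); returns when the fingers have stopped.
- robot.wait(seconds).
- robot.solve_ik(position, orientation): joint angles nearest the present ones, or None.
- robot.observe(): the state.
- robot.get_image(name): name is "scene" or "side" or "wrist"; returns the picture (480x640x3 uint8, red, green, blue); there is no depth.
- robot.camera_info(name): a dict with "vertical_fov" (degrees; the focal length in pixels is half the picture's height over the tangent of half this angle, whatever the lens; pixels are square), "cx", "cy" (the principal point, pixels), "origin" and "rotation" of the camera in the world; the wrist camera has in their place "tool_from_camera" (4x4, takes a point from camera to tool coordinates, whose origin is the TCP and whose axes are the flange's). Camera axes: x right, y down, z forward; pixel columns grow to the right and rows downward; lengths in m; the calibration is good to about 2 mm. A picture is of the moment at which its call begins: read the wrist's pose just before it. camera_info takes no time and is no camera call.
A pose or a line that the arm cannot do raises robot.MotionError and nothing moves.
- robot.sign_off(): hands the job in; it is judged then, once.
Trained networks look in the newest picture that a camera, given by its name, has taken for a name from the list of things; names that differ only in an ending like _2 or _b are one class to them, and where a whole thing is asked for, a point or a joint stands for the part that bears it (a point fixed in the world has none). Each returns a list of dicts, best first, with "conf" (0 to 1); they miss things now and then, are a little off and sometimes report something else, mostly with a low value. They report only what shows in the picture. A call takes as long as a camera call.
- robot.search_frame(name, camera): "rect" ([left, top, right, bottom] in pixels, round what is visible of it).
- robot.masks_of(name, camera): "region" (480x640 bool, what is visible of it) and "rect" ([left, top, right, bottom] in pixels, round what is visible of it).
The state is a dict: "t": time; "joint_pos": joint angles; "joint_vel": joint speeds; "joint_torque": joint torques, N m; "tcp_pos": TCP position; "orientation": TCP orientation; "wrist_force": force on the tool from outside, world axes, zero at the start; "wrist_torque": the same for the moment, N m; "finger_gap": finger opening in m; "finger_force": force on a finger pad.
Only numpy, scipy, OpenCV 4.12 (cv2) and the standard library are available. Lean on these libraries where they do the work, as an engineer would, in place of code of your own. Each camera call takes 0.05 s, during which the arm holds its last target. There are 200 camera calls.

## Working session

There is one attempt and no reset: what is moved stays moved. The work goes in short steps, each a Python script; the robot and the scene stay as the last script left them, time stands still between calls to the robot, and variables do not carry over. Pictures are saved under pics/ and viewed, at most 10 in all, crops included, and the job is handed in when it is done.

```bash
ls; mkdir -p pics
python3 - <<'E'
from bench import robot
import cv2, numpy as np
for c in ["scene","side"]:
    im=robot.get_image(c); cv2.imwrite(f"pics/{c}0.png",im[:,:,::-1])
    i=robot.camera_info(c); print(c,{k:np.round(v,4).tolist() for k,v in i.items()})
    for n in ["book","leaf","honey_jar","wax_tin","wood_block"]:
        print(n,[(np.round(d["rect"],0).tolist(),round(d["conf"],2)) for d in robot.search_frame(n,c)][:2])
im=robot.get_image("wrist"); cv2.imwrite("pics/wrist0.png",im[:,:,::-1])
print({k:np.round(v,4).tolist() for k,v in robot.camera_info("wrist").items()})
o=robot.observe(); print({k:np.round(v,3).tolist() for k,v in o.items()})
E
```

```text
bench.py
pics
scene {'vertical_fov': 57.5137, 'cx': 317.6447, 'cy': 233.1671, 'origin': [1.2135, 0.1528, 0.4559], 'rotation': [-2.1845, 0.0133, 1.7269]}
book [([139.0, 146.0, 315.0, 269.0], 0.61)]
leaf [([137.0, 151.0, 262.0, 227.0], 0.8)]
honey_jar [([337.0, 187.0, 374.0, 255.0], 0.65)]
wax_tin [([296.0, 236.0, 339.0, 293.0], 0.9)]
wood_block [([113.0, 228.0, 162.0, 261.0], 0.59)]
side {'vertical_fov': 53.2941, 'cx': 316.1042, 'cy': 250.0671, 'origin': [0.5183, -0.5544, 0.5098], 'rotation': [-2.2007, 0.0088, -0.1954]}
book [([180.0, 284.0, 366.0, 440.0], 0.92), ([379.0, 396.0, 422.0, 466.0], 0.41)]
leaf [([178.0, 328.0, 357.0, 408.0], 0.58)]
honey_jar [([272.0, 207.0, 306.0, 270.0], 0.86)]
wax_tin [([334.0, 234.0, 373.0, 280.0], 0.7), ([180.0, 328.0, 356.0, 406.0], 0.29)]
wood_block []
{'vertical_fov': 63.4636, 'cx': 322.584, 'cy': 250.6188, 'tool_from_camera': [[-0.0, -0.964, -0.2659, 0.0719], [1.0, -0.0001, 0.0003, 0.0003], [-0.0003, -0.2659, 0.964, -0.1583], [0.0, 0.0, 0.0, 1.0]]}
{'t': 0.65, 'joint_pos': [-0.918, 0.501, -0.427, 1.55, 0.221, 1.138, -0.21], 'joint_vel': [0.0, 0.0, -0.001, -0.002, 0.001, -0.001, -0.0], 'joint_torque': [0.001, -56.62, -5.807, -27.941, -0.066, 0.021, 0.0], 'tcp_pos': [0.247, 0.601, 0.227], 'orientation': [3.142, -0.0, 2.752], 'wrist_force': [0.478, 0.162, 0.618], 'wrist_torque': [-0.001, -0.045, 0.011], 'finger_force': 0.0, 'finger_gap': 0.092}
```

View pics/scene0.png

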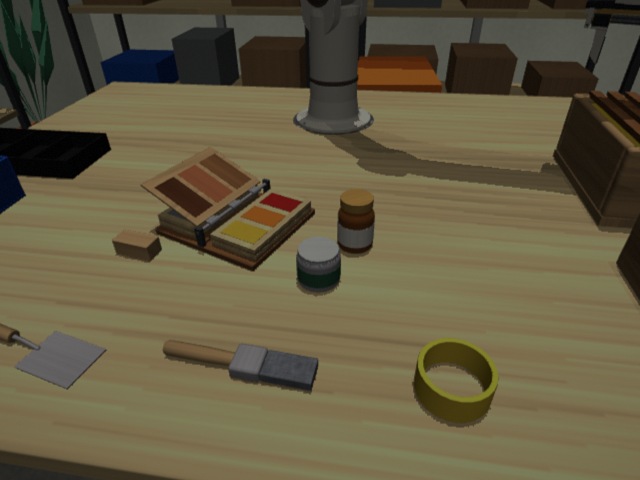

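View pics/side0.png

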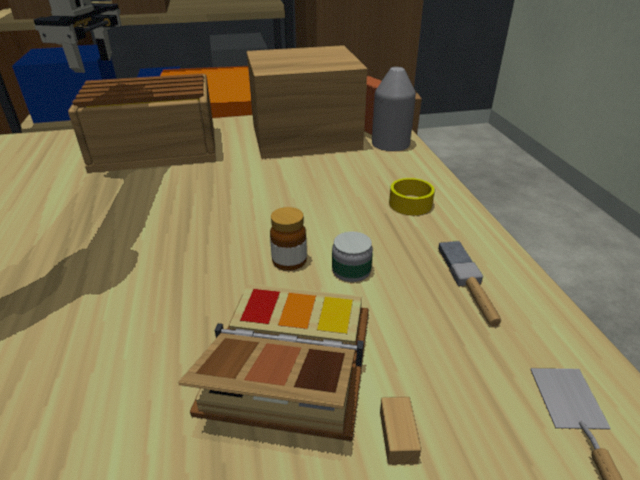

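The scene picture shows the book at about (235,205), with the leaf ajar at its upper left, the block at (137,245), the tin at (318,264) and the jar at (356,221). The side picture shows the leaf at (268,365), its free edge toward the camera, and the block at (400,430). I'll use zoomed crops to get the corners.

Run:
```python
import cv2
for n,(x,y,w,h) in {"scene":(105,140,215,135),"side":(170,280,260,190)}.items():
    im=cv2.imread(f"pics/{n}0.png")[y:y+h,x:x+w]
    s=3 if n=="side" else 3.7
    im=cv2.resize(im,None,fx=s,fy=s,interpolation=cv2.INTER_CUBIC)
    im=cv2.convertScaleAbs(im,alpha=1.5,beta=10)
    for k in range(0,w,20):
        cv2.putText(im,str(x+k),(int(k*s),10),0,.35,(255,255,0),1); cv2.line(im,(int(k*s),12),(int(k*s),im.shape[0]),(255,255,0) ,1) if k%40==0 else 0
    for k in range(0,h,20):
        cv2.putText(im,str(y+k),(0,int(k*s)+4),0,.35,(255,255,0),1); cv2.line(im,(25,int(k*s)),(im.shape[1],int(k*s)),(255,255,0),1) if k%40==0 else 0
    cv2.imwrite(f"pics/{n}_crop.png",im); print(im.shape)
```

```text
(500, 796, 3)
(570, 780, 3)
```

View pics/scene_crop.png

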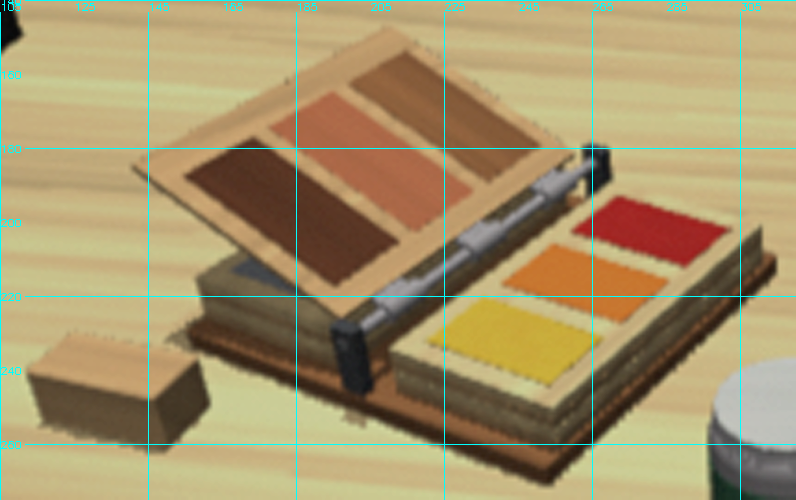

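View pics/side_crop.png

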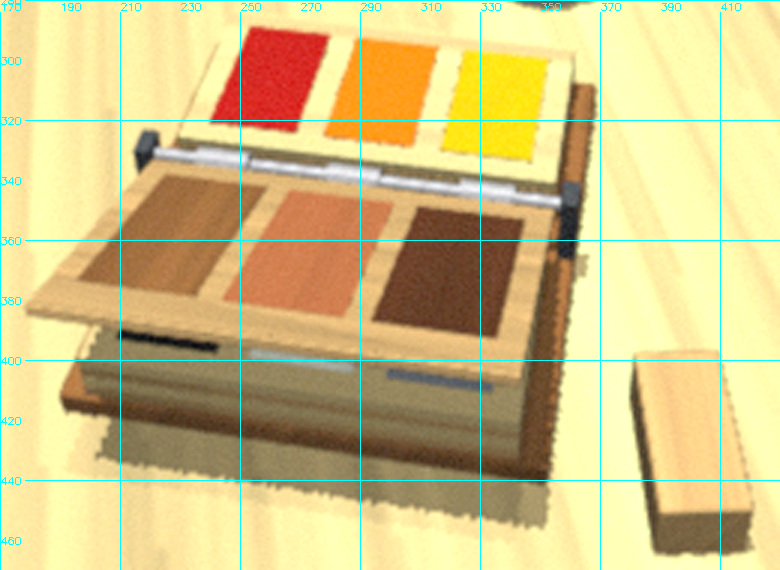

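The scene crop shows the board corners at (253,271), (314,213) and (156,233), with the leaf-edge corners at (141,185) and (210,147). The side crop shows the board corners at (352,440) and (191,416), and the leaf edge at (343,404) and (179,382). Next I fit the book pose and leaf angle.

```bash
cat > h.py <<'E'
import numpy as np
from scipy.spatial.transform import Rotation as Rn
from scipy.optimize import least_squares
def proj(ci,P):
    R=Rn.from_euler("xyz",ci["rotation"]).as_matrix() if np.ndim(ci["rotation"])==1 else np.array(ci["rotation"])
    c=(np.asarray(P)-ci["origin"])@R; f=240/np.tan(np.radians(ci["vertical_fov"])/2)
    return np.stack([ci["cx"]+f*c[...,0]/c[...,2],ci["cy"]+f*c[...,1]/c[...,2]],-1)
def book(p,P):
    P=np.atleast_2d(P); c,s=np.cos(p[2]),np.sin(p[2])
    return np.c_[p[0]+c*P[:,0]-s*P[:,1],p[1]+s*P[:,0]+c*P[:,1],P[:,2]]
def leafpt(th,r,y,n):  # n: height along brown normal
    return np.array([-r*np.cos(th)+n*np.sin(th),y,0.04+r*np.sin(th)+n*np.cos(th)])
E
cat > fit.py <<'E'
from bench import robot
from h import *
I={c:robot.camera_info(c) for c in("scene","side")}
F={"scene":[((.11,-.1,0),(548,485)),((.11,.1,0),(775,276)),((-.11,-.1,0),(190,346)),((.108,-.088,.036),(553,408)),((.108,.088,.036),(762,227)),((.016,-.088,.036),(393,347)),((0,-.096,.048),(345,327)),((0,.096,.048),(595,150))],
"side":[((-.11,-.1,0),(546,480)),((-.11,.1,0),(62,408)),((.11,-.1,.012),(596,86)),((.108,-.088,.036),(575,52)),((0,-.096,.048),(570,186)),((0,.096,.048),(148,135))]}
L={"scene":[(-.09,(133,166)),(.09,(390,27))],"side":[(-.09,(518,372)),(.09,(28,305))]}
B={"scene":[(27,370),(73,333),(197,357),(150,397)],"side":[(720,350),(637,353),(655,513),(750,510)]}
O={"scene":((105,140),3.7),"side":((170,280),3.)}
full=lambda c,q:np.array(O[c][0])+np.array(q)/O[c][1]
def res(p):
    r=[]
    for c in F:
        for P,q in F[c]: r.append(proj(I[c],book(p,P))[0]-full(c,q))
        for y,q in L[c]: r.append(proj(I[c],book(p,leafpt(p[3],.14,y,.0025)))[0]-full(c,q))
    return np.array(r).ravel()
s=least_squares(res,[.7,-.2,1.2,.3],loss="soft_l1"); print("book",s.x.round(4)); print(res(s.x).reshape(-1,2).round(1).tolist())
np.save("fit.npy",s.x)
# rays to plane z
def onplane(c,px,z):
    return least_squares(lambda v:proj(I[c],np.array([v[0],v[1],z]))-px,s.x[:2]).x
cw,sw=np.cos(s.x[2]),np.sin(s.x[2])
for c in B:
    w=np.array([onplane(c,full(c,q),.03) for q in B[c]]); d=w-s.x[:2]
    print(c,"block book frame",np.c_[d[:,0]*cw+d[:,1]*sw,-d[:,0]*sw+d[:,1]*cw].round(3).tolist())
for n,rs,z in [("jar",{"scene":(355.5,201),"side":(287.5,219)},.095),("tin",{"scene":(318,250),"side":(352.5,245)},.06)]:
    for c in rs:
        d=onplane(c,rs[c],z)-s.x[:2]; print(n,c,(d[0]*cw+d[1]*sw).round(3),(-d[0]*sw+d[1]*cw).round(3))
E
python3 fit.py
```

```text
book [ 0.5643 -0.1071  1.2013  0.3572]
[[-0.5, 1.1], [0.9, -1.0], [-0.7, 0.4], [-0.5, -0.2], [-0.1, -1.2], [-1.5, 0.1], [-0.2, -0.7], [-0.1, -1.1], [-1.1, -0.0], [-0.6, -0.3], [0.1, -0.4], [-0.2, -1.2], [0.1, -3.2], [-0.1, -3.7], [-0.0, -0.3], [-0.8, -0.7], [0.7, 0.7], [-1.1, -0.5]]
scene block book frame [[-0.122, -0.175], [-0.128, -0.145], [-0.062, -0.13], [-0.057, -0.162]]
side block book frame [[-0.061, -0.163], [-0.068, -0.13], [-0.136, -0.141], [-0.129, -0.175]]
jar scene 0.224 0.036
jar side 0.203 0.044
tin scene 0.213 -0.065
tin side 0.197 -0.064
```

```bash
cat >> h.py <<'E'
H=.0095
def ori(p,b,sgn,az=0):
    z=np.array([np.cos(b)*np.cos(az),np.cos(b)*np.sin(az),-np.sin(b)]); y=sgn*np.array([-np.sin(az),np.cos(az),0])
    R=np.c_[np.cross(y,z),y,z]
    return (Rn.from_euler("z",p[2])*Rn.from_matrix(R)).as_euler("xyz")
def pose(p,th,r,b,gap=0,y=0,sgn=1,az=0):
    C=leafpt(th,r,y,-.0025-gap)-H*np.array([np.sin(b)*np.cos(az),np.sin(b)*np.sin(az),np.cos(b)])
    return book(p,C)[0],ori(p,b,sgn,az)
def beta(th): return min(th-.05,np.pi/2)
def rad(th): return np.interp(th,[.3,1.57,3.14],[.118,.115,.095])
E
python3 - <<'E'
from bench import robot
from h import *
p=np.load("fit.npy")
for sgn in (1,-1):
  for az in (-.5,0,.5):
    print(sgn,az)
    for th in (.357,.8,1.2,1.6,3.14):
        P,o=pose(p,th,rad(th),beta(th),gap=.004,sgn=sgn,az=az)
        q=robot.solve_ik(P,o); print("  ",th,P.round(3),None if q is None else np.round(q,2).tolist())
E
```

```text
1 -0.5
   0.357 [ 0.521 -0.214  0.066] [0.98, 0.96, 0.01, 1.98, -1.4, 1.3, -1.77]
   0.8 [ 0.528 -0.192  0.112] [0.41, 0.6, 0.46, 2.11, -1.38, 1.11, -2.13]
   1.2 [ 0.54  -0.158  0.142] [-0.48, 0.85, 1.36, 2.07, -1.35, 1.32, -2.52]
   1.6 [ 0.556 -0.116  0.155] [0.28, 0.4, -0.13, 1.85, 0.05, 0.88, 2.4]
   3.14 [ 0.591 -0.025  0.047] [0.26, 0.62, -0.34, 1.82, 0.29, 0.75, 2.03]
1 0
   0.357 [ 0.523 -0.215  0.066] [0.44, 1.23, 0.68, 1.59, -1.39, 1.97, -1.79]
   0.8 [ 0.531 -0.193  0.112] [0.13, 0.94, 0.9, 1.79, -1.28, 1.66, -1.94]
   1.2 [ 0.544 -0.16   0.142] [-0.37, 0.99, 1.35, 1.88, -1.28, 1.58, -2.12]
   1.6 [ 0.56  -0.119  0.155] [-0.71, 0.88, 1.35, 1.86, -0.95, 1.24, -2.55]
   3.14 [ 0.595 -0.027  0.047] [0.35, 0.65, -0.46, 1.81, 0.39, 0.77, 2.46]
1 0.5
   0.357 [ 0.524 -0.215  0.066] [0.62, 1.24, 0.24, 1.17, -0.85, 1.94, -1.94]
   0.8 [ 0.534 -0.194  0.112] [0.11, 1.08, 0.9, 1.48, -1.08, 1.86, -1.75]
   1.2 [ 0.548 -0.161  0.142] [-0.26, 0.91, 1.13, 1.69, -1.02, 1.55, -1.85]
   1.6 [ 0.564 -0.119  0.155] [-0.7, 0.89, 1.35, 1.84, -0.95, 1.26, -2.06]
   3.14 [ 0.6   -0.028  0.047] 
[... 480 characters left out ...]
11, 1.57, -0.9, 1.48, 1.1]
   0.8 [ 0.531 -0.193  0.112] [0.37, 0.78, 0.53, 1.78, -1.08, 1.42, 1.09]
   1.2 [ 0.544 -0.16   0.142] [0.06, 0.53, 0.57, 1.87, -0.81, 1.08, 0.7]
   1.6 [ 0.56  -0.119  0.155] [0.01, 0.41, 0.2, 1.84, -0.13, 0.9, -0.09]
   3.14 [ 0.595 -0.027  0.047] [-0.09, 0.6, 0.13, 1.83, -0.11, 0.72, -0.28]
-1 0.5
   0.357 [ 0.524 -0.215  0.066] [0.69, 1.22, 0.11, 1.17, -0.76, 1.89, 1.14]
   0.8 [ 0.534 -0.194  0.112] [0.51, 0.87, 0.2, 1.46, -0.67, 1.54, 1.1]
   1.2 [ 0.548 -0.161  0.142] [0.18, 0.61, 0.38, 1.68, -0.58, 1.23, 0.95]
   1.6 [ 0.564 -0.119  0.155] [0.05, 0.43, 0.15, 1.81, -0.1, 0.92, 0.39]
   3.14 [ 0.6   -0.028  0.047] [-0.04, 0.61, 0.06, 1.81, -0.05, 0.72, 0.17]
```

Run:
```python
from bench import robot
from h import *
import cv2
p=np.load("fit.npy"); th=p[3]
robot.grip(0.0)
robot.move_to(book(p,[-.23,0,.33])[0],ori(p,1.2,-1))
P,o=pose(p,th,.118,.3,gap=.005,sgn=-1)
Rz=Rn.from_euler("xyz",o).as_matrix()[:,2]
robot.move_to(P-.09*Rz,o)
s=robot.observe(); print(s["t"],np.round(s["joint_pos"],2),np.round(s["tcp_pos"]-(P-.09*Rz),4),s["finger_gap"],np.round(s["wrist_force"],2))
robot.movel(P,o,max_speed=.06)
s=robot.observe(); print(s["t"],np.round(s["joint_pos"],2),np.round(s["tcp_pos"]-P,4),np.round(s["wrist_force"],2))
a=[cv2.resize(robot.get_image(c),None,fx=1,fy=1)[100:480,80:480] for c in("scene","side")]
cv2.imwrite("pics/ins.png",cv2.convertScaleAbs(np.hstack(a)[:,:,::-1],alpha=1.4))
```

```text
6.4333 [ 0.74  1.13  0.41  1.45 -1.13  1.87  1.23] [ 0.0012 -0.0002  0.0014] 0.0005287059902749208 [ 0.12  0.2  -0.6 ]
8.0833 [ 0.64  1.12  0.36  1.58 -1.19  1.75  1.27] [-0.0001 -0.0005  0.    ] [ 0.18  0.31 -0.5 ]
```

View pics/ins.png

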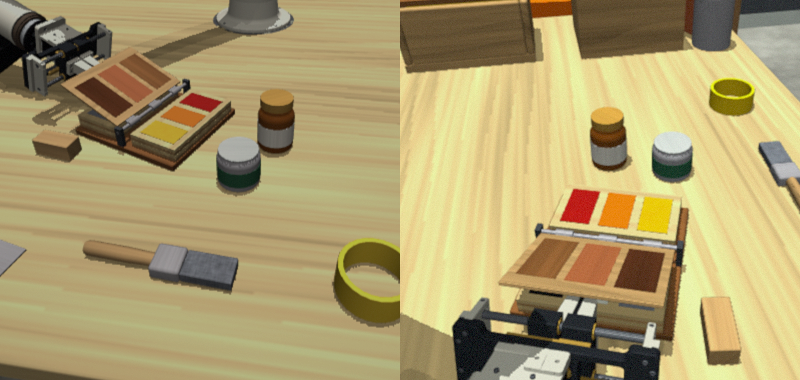

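The fingertips sit under the middle of the leaf edge (about (575,310) in the right half), and the leaf and bystanders haven't moved. Now I raise the leaf to upright.

```bash
cat >> h.py <<'E'
def arc(robot,p,ths,speed=.08,flim=15,over=.0):
    for th in ths:
        P,o=pose(p,th,rad(th),min(th-.05,np.pi/2),sgn=-1)
        robot.movel(P,o,max_speed=speed)
        s=robot.observe(); f=s["wrist_force"]
        print(round(s["t"],2),round(th,2),np.round(f,1),np.round(s["joint_pos"][[0,2,4,6]] if hasattr(s["joint_pos"],"shape") else s["joint_pos"],2))
        if np.linalg.norm(f)>flim: print("FORCE"); return False
    return True
E
python3 - <<'E'
from bench import robot
from h import *
import cv2
p=np.load("fit.npy")
arc(robot,p,[.45]+list(np.arange(.65,1.7,.2)))
cv2.imwrite("pics/mid.png",cv2.convertScaleAbs(np.hstack([robot.get_image(c)[100:480,80:480] for c in("scene","side")])[:,:,::-1],alpha=1.4))
E
```

```text
8.53 0.45 [ 1.  -0.4  0.2] [ 0.59  0.4  -1.18  1.25]
8.97 0.65 [ 0.2 -0.2 -0.7] [ 0.46  0.48 -1.14  1.17]
9.42 0.85 [ 0.8 -1.  -0.6] [ 0.31  0.57 -1.08  1.06]
9.86 1.05 [-0.6 -0.1  0.2] [ 0.12  0.65 -0.98  0.9 ]
10.3 1.25 [-0.2 -0.7  0.5] [-0.1   0.73 -0.84  0.7 ]
10.74 1.45 [ 0.1 -0.6 -0.1] [-0.33  0.82 -0.67  0.45]
11.18 1.65 [ 0.2 -1.  -0.9] [-0.52  0.9  -0.53  0.24]
```

View pics/mid.png

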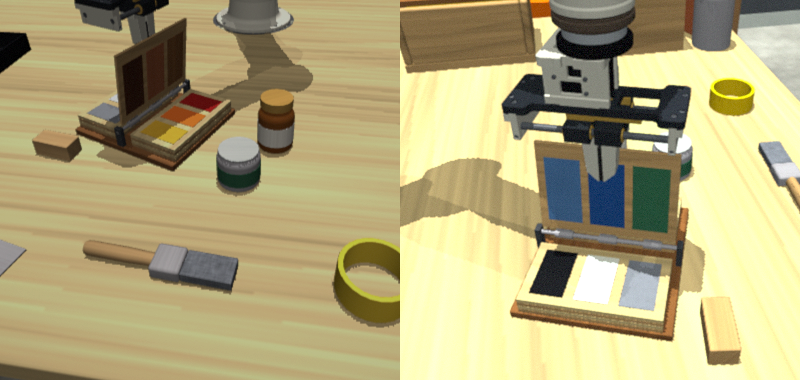

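The leaf is upright, with its blue and green side toward the robot's right and the fingertip behind its upper middle at about (600,165). Next I turn it down, slowly near the end.

Run:
```python
from bench import robot
from h import *
import cv2
p=np.load("fit.npy")
if arc(robot,p,list(np.arange(1.85,2.9,.2))+[2.95],speed=.06):
    arc(robot,p,[3.03,3.09,3.14],speed=.02,flim=8)
    P,o=pose(p,np.pi,rad(np.pi),np.pi/2,sgn=-1); x0=robot.observe()["tcp_pos"]; P[2]=x0[2]
    for k in range(8):
        f=robot.observe()["wrist_force"]
        print("press",k,np.round(f,1),np.round(robot.observe()["tcp_pos"],4))
        if f[2]>6: break
        P[2]-=.001; robot.movel(P,o,max_speed=.01)
cv2.imwrite("pics/down.png",cv2.convertScaleAbs(np.hstack([robot.get_image(c)[100:480,80:480] for c in("scene","side")])[:,:,::-1],alpha=1.4))
print(robot.observe()["t"])
```

```text
11.8 1.85 [-0.1  0.6 -0.3] [-0.55  0.89 -0.54  0.21]
12.32 2.05 [-0.4 -0.   0.2] [-0.57  0.88 -0.56  0.18]
12.82 2.25 [-0.4  0.5  0.1] [-0.58  0.86 -0.58  0.17]
13.32 2.45 [ 0.  -0.   0.4] [-0.59  0.84 -0.6   0.16]
13.82 2.65 [ 0.  -0.3 -0.1] [-0.58  0.82 -0.63  0.16]
14.3 2.85 [-0.1 -0.4  0.9] [-0.58  0.8  -0.65  0.17]
14.62 2.95 [-0.1 -0.6  0.9] [-0.57  0.78 -0.66  0.17]
15.16 3.03 [-1.1  0.2  1.1] [-0.56  0.77 -0.67  0.18]
15.6 3.09 [0.8 0.5 0.3] [-0.56  0.77 -0.68  0.18]
15.99 3.14 [-0.6  0.6  3.9] [-0.55  0.76 -0.69  0.19]
press 0 [-0.6  0.6  3.9] [ 0.5954 -0.0273  0.043 ]
press 1 [-1.4  0.7 10.6] [ 0.5955 -0.0273  0.0429]
16.3417
```

View pics/down.png

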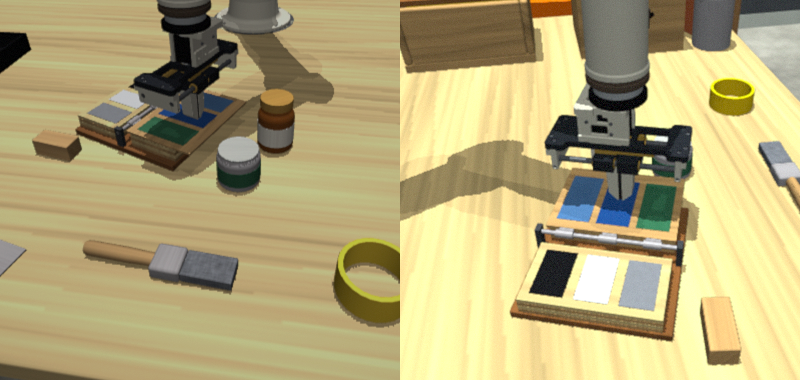

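The leaf lies flat on the left stack, blue and green side up, with the fingertip on it at about (620,195). The press force of about 10 N shows it has reached the stop. I'll retreat and check.

Run:
```python
from bench import robot
from h import *
import cv2
p=np.load("fit.npy")
x=np.array(robot.observe()["tcp_pos"])
robot.movel(x+[0,0,.06],max_speed=.06); robot.movel(x+[0,0,.26],max_speed=.15)
robot.wait(.5)
s=robot.observe(); print(s["t"],np.round(s["tcp_pos"],3),np.round(s["wrist_force"],2))
for c in("scene","side"):
    e=[book(p,leafpt(np.pi,.14,y,-.0025))[0] for y in(-.09,.09)]; print(c,proj(robot.camera_info(c),np.array(e)).round(0).tolist())
cv2.imwrite("pics/end.png",cv2.convertScaleAbs(np.hstack([robot.get_image(c)[100:480,80:480] for c in("scene","side")])[:,:,::-1],alpha=1.4))
for c in("scene","side"):
    for n in ["honey_jar","wax_tin","wood_block"]: print(c,n,[np.round(d["rect"]).tolist() for d in robot.search_frame(n,c)][:1])
```

```text
19.4917 [ 0.595 -0.027  0.303] [ 0.64  0.45 -0.52]
scene [[269.0, 254.0], [326.0, 201.0]]
side [[365.0, 277.0], [252.0, 265.0]]
scene honey_jar [[337.0, 190.0, 372.0, 254.0]]
scene wax_tin [[294.0, 237.0, 340.0, 290.0]]
scene wood_block [[113.0, 230.0, 162.0, 264.0]]
side honey_jar [[271.0, 208.0, 306.0, 270.0]]
side wax_tin [[332.0, 233.0, 371.0, 279.0]]
side wood_block [[380.0, 395.0, 421.0, 465.0]]
```

View pics/end.png

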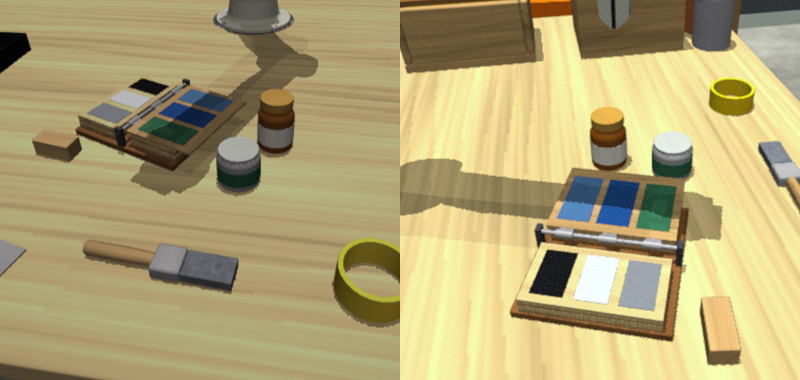

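The leaf is flat, with its edge corners where θ = π predicts (about (685,178) and (572,168) in the right half). The bystanders haven't moved and the arm is clear.

```bash
python3 -c "
from bench import robot
print(robot.sign_off())"
```

```text
the job is handed in; nothing more can be done
None
```

The leaf is turned over and lies flat on the left page stack, green and blue side up; the jar, tin and block are where they were, the arm is clear of everything, and the job was handed in about 20 s into the 48 s allowed.

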